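# Close the desk socket box

## Robot

A 6-joint arm with a two-finger parallel gripper is mounted at the origin on the work surface. World frame = base frame: x ahead of the robot, y to its left, z up, the work surface at z = 0. Lengths are in m, angles in rad, forces in N, time in s.
With the tool pointing down it reaches from about 0.35 to 0.975 m from the base axis. Payload 17.4 kg.
Tool frame: the origin (TCP) lies midway between the tips of the shut fingers; the grasp point (between the pads) lies 19 mm behind it; z points along the fingers, y is the line along which they close (so a half turn about z gives the same grasp; the last joint's range is limited). The gripper opens to 85 mm and grips with 20 to 120 N. Pads are 22 mm wide; open, the fingers measure 114 mm over their backs; the gripper's body (76 mm by 85 mm) begins 54 mm behind the grasp point. The pads swing forward as they close: fully open they stand 13 mm farther back than shut.
Start: joints at [-1.353, 0.116, 1.442, -0, 1.584, -0.038], TCP at [0.171, -0.653, 0.202] pointing down, gripper open.
Joint ranges: [-2.83, 2.83], [-0.83, 2.19], [0.07, 2.5], [-1.14, 4.28], [0.01, 3], [-2.97, 2.97]. Speed limits (rad/s): [1.89, 1.89, 2.22, 3.14, 3.14, 3.14].

## Interface

Orientations are given as a unit quaternion [w, x, y, z].
In Python, from cell import r gives the robot as it stands. The module is installed in compiled form; this text tells all that it offers.
- The arm moves only by the shell command python3 -m inch 'ROWS' [OPENING] [FORCE]. ROWS is JSON, a list of rows, each an object of numbers: "dx", "dy", "dz": the shift along the tool's x, y, z in cm; "rx", "ry", "rz": the turn, a rotation vector about the tool's x, y, z in rad. In form: [{"dx": .., "dy": .., "dz": .., "rx": .., "ry": .., "rz": ..}, ...]. A call has exactly 8 rows; each row shifts and turns the commanded pose from where the row before left it, along the tool's axes as they then stand; what a row does not reach is not made up. A row lasts 1/12 s, in which the tool goes at most 41.7 mm and 7.16 degrees, less where a joint would pass 70% of its speed; a pose out of reach is approached as far as the arm can. A call with a gripper value outside its range is refused whole. OPENING is the finger opening in cm, from 0 to 8.54, set as the call begins (- or left out, the last holds). The fingers move at their own pace and stop on an object; FORCE is the grip in N (left out, the last holds). Time passes only in rows, so rows that do not move let the fingers close, or fill a call up. It gives the time, the measured TCP pose, the force, the opening and the grip force at its end, in the units of the state.
- r.get_state(): the state, without advancing time (a new reading comes with each control period).
- r.read_camera(name): name is "side" or "top" or "wrist"; returns a dict with "img" (420x560x3 uint8, red, green, blue), "intrinsics" (3x3 intrinsics, pixels), "cam_to_world" (4x4, takes a point from camera to world coordinates); the wrist camera has in their place "tool_from_camera" (4x4, takes a point from camera to tool coordinates, whose origin is the TCP and whose axes are the flange's). Camera axes: x right, y up, looking along -z (the intrinsics and any distortion apply to the point x, -y, -z); pixel columns grow to the right and rows downward; lengths in m; the calibration is good to about 2 mm. A picture is of the moment at which its call begins: read the wrist's pose just before it. There is no depth.
- r.close_job(): hands the job in; it is judged then, once.
Trained networks look in the newest picture that a camera, given by its name, has taken for a name from the list of things; names that differ only in an ending like _2 or _b are one class to them, and where a whole thing is asked for, a point or a joint stands for the part that bears it (a point fixed in the world has none). Each returns a list of dicts, best first, with "conf" (0 to 1); they miss things now and then, are a little off and sometimes report something else, mostly with a low value. They report only what shows in the picture. A call takes as long as a camera call. They do not tell look-alikes from the thing itself.
- r.boxes_of(camera, name): "bbox" ([left, top, width, height] in pixels, round what is visible of it).
The state is a dict: "clock": time; "joint_pos": joint angles; "dq": joint speeds; "effort": joint torques, N m; "tool_pos": TCP position; "ee_rot": TCP orientation; "contact_force": force on the tool from outside, world axes, zero at the start; "torque": the same for the moment, N m; "opening": opening from 0.0 (shut) to 1.0 (fully open); "grasp_force": force on a finger pad.
Only numpy, scipy, OpenCV 4.12 (cv2) and the standard library are available. Lean on these libraries where they do the work, as an engineer would, in place of code of your own. Each camera call takes 0.05 s, during which the arm holds its last target. There are 200 camera calls.

## Task

Close the socket box on the desk with its loose wooden cover: hook the cover's thin brass lip under the brass ledge with the cover tilted, then swing the other end down and press it past the sprung catch until the cover lies fully home and flat. The inner frame's height and depth differ a little each time, so feel for the slot with a light touch while the cover is tilted, and never force it; leave the glassware and the book where they stand, and let go at the end.

Things in the scene. Friction and masses are not known exactly. Their poses are not given: they have to be found in the camera images.
- box: Open socket box of medium-brown wood: a shell fixed to the desk, 217 x 153 mm in plan (x by y), 28 mm high. Origin: centre of its underside, z up. In it an inner frame, 187 x 135 mm, stands up to z = 34 to 54 mm; it carries, as one piece, the brass ledge (-x end), slot, rest and sprung catch (+x end). Its well for the cover is 167 mm long (x -83.5 to +83.5) and 115 mm wide.
- mid_home (a point): Where the cover's origin would be when home, at (0, 0, 36) mm in the box, were the frame at mid setting. The frame is firmly set each time at an unknown place up to 10 mm above or below and up to 6 mm either way along x of mid setting (never turned, never off in y): find it by touch. All frame dimensions here are for mid setting.
- mid_ledge (a point): Middle of the ledge's lower free edge, at (-71.5, 0, 43.5) mm in the box at mid setting. The ledge is 10 mm thick (top z = 53.5), as wide as the frame, and reaches from x = -93.5 to here. The slot below it is 12 mm deep, 7.5 mm high, open towards +x.
- mid_slot_end (a point): Where the slot's floor meets its end wall, at (-83.5, 0, 36) mm in the box at mid setting. The floor is flat, z = 36, from here to x = -45.5, so 26 mm beyond the ledge. The rest at the other end (x 71.5 to 83.5) is as high. Home, the cover lies flat on both, top of its board level with the frame's sides, with about 1.5 mm play in x and 2.5 mm in y.
- mid_catch (a point): Tip of the free catch nose, at (77, 0, 49) mm in the box at mid setting. The nose is 34 mm wide and slopes from its top (x = 86, z = 65) down and inwards to this tip; its mounting reaches x = 110. Pressed on by the cover's edge it gives way to +x (some 3 to 10 N down at that edge), then springs back over the cover's top edge.
- lip_tip (a point): Middle of the lower edge of the lip's end, at (-82, 0, 0) mm in the cover's frame. With the lip fully under the ledge and this edge on the slot's floor, the cover can stand tilted, other end up, by up to about 0.28 rad; below about 0.12 rad its other end meets the catch.
- cover: Loose cover, dark wood, brass fittings, 0.2 to 0.33 kg, 164 mm long (x) and 110 mm wide, flat on the desk at the start. Origin: centre of its underside, z up. Board 8 mm thick from x = -66 to +82; a brass lip 90 mm wide, 4 mm thick (z 0 to 4) sticks out from it to x = -82.
- free_edge (a point): Middle of the upper edge of the opposite end, which goes under the catch, at (82, 0, 8) mm in the cover's frame.
- handle (a point): Middle of the brass pull's bar, at (20, 0, 33) mm in the cover's frame. The bar is 60 mm long (x -10 to +50), 12 mm wide and 14 mm high (z 26 to 40), on a 10 mm post near either end, to be pinched across y; its top can be pressed on.
- decanter: Stoppered glass decanter, 88 mm across and 238 mm tall, bystander. Origin: centre of its underside.
- tumbler_a: Glass tumbler, 76 mm across, 85 mm tall, bystander. Origin: centre of its underside.
- tumbler_b: Glass tumbler, 76 mm across, 85 mm tall, bystander. Origin: centre of its underside.
- book: Closed book lying flat, 150 x 210 x 30 mm, bystander. Origin: centre of its underside.
Things that resemble listed ones, but are neither listed nor needed, are in the scene too. What is shaped like the cover but pink or turquoise is not meant.

How it is judged:
On the way:
1. the lip is under the ledge with the cover still tilted (x of lip_tip in the frame of box between -0.094 and -0.0725 m and z of lip_tip in the frame of box between 0.023 and 0.05 m and angle between the z axis of cover and the z axis of box, either way round above 0.06 rad), for 0.1 s.
At the end, for the whole second after the job is handed in: The cover lies home, flat within 0.02 and square within 0.05 rad: lip under the ledge (end beyond x = -72.5 mm of the box, z 24.5 to 47.5), opposite upper edge under the catch (z 32.5 to 55.5 mm; ranges cover all frame settings), within 4 mm sideways, at rest, released (x of lip_tip in the frame of box between -0.094 and -0.0725 m and z of lip_tip in the frame of box between 0.0245 and 0.0475 m and z of free_edge in the frame of box between 0.0325 and 0.0555 m and y of cover in the frame of box between -0.004 and 0.004 m and angle between the z axis of cover and the z axis of box, either way round below 0.02 rad and angle between the x axis of cover and the x axis of box, either way round below 0.05 rad and linear speed of cover below 0.01 m/s); the robot touches nothing.
It fails at once if the cover is forced against the box (over 30 N) (contact force between cover and box above 30 N).
It fails at once if the robot presses on the box itself (over 30 N) (contact force between any of the fingers, the arm and box above 30 N).
It fails at once if the glassware or the book is disturbed (over 20 mm) (distance of any of decanter, tumbler_a, tumbler_b, book from where it was at the start of the episode above 0.02 m or angle between any of decanter, tumbler_a, tumbler_b's own z axis and vertical above 0.3 rad).
It also fails if it takes over 54 s, if anything falls off the work surface, if the arm or the gripper's body presses on something with over 40 N, if the wrist force passes 120 N, or if a joint passes its speed limit or range.

## Working session

There is one attempt and no reset: what is moved stays moved. The work goes in short steps, Python scripts to look and compute and a shell command to move; the robot and the scene stay as the last step left them, time stands still between calls to the robot, and variables do not carry over. Pictures are saved under pics/ and viewed, at most 10 in all, crops included, and the job is handed in when it is done.

```bash
mkdir -p pics; python3 - <<'E'
from cell import r
import cv2
s=r.get_state();print(s)
for c in("top","side"):
    d=r.read_camera(c);cv2.imwrite(f"pics/{c}0.png",d["img"][:,:,::-1]);print(c,d["intrinsics"],d["cam_to_world"])
    for n in("box","cover","handle","decanter","tumbler_a","book"):print(n,[(b["bbox"],round(b["conf"],2)) for b in r.boxes_of(c,n)[:4]])
E
```

```text
{'clock': 0.0, 'joint_pos': array([-1.35279347e+00,  1.16488846e-01,  1.44227255e+00,  5.69695367e-05,
        1.58399217e+00, -3.77969779e-02]), 'dq': array([-3.54706046e-04, -5.64417746e-04, -7.93757393e-04,  2.80753214e-05,
       -1.70124517e-03, -6.66379647e-04]), 'effort': array([ 1.51747525e-03, -7.31984782e+01, -6.32486987e+01,  4.35612378e-05,
        6.41722829e-03,  2.77419423e-05]), 'tool_pos': array([ 0.1707504 , -0.65281423,  0.20095574]), 'ee_rot': array([-5.80661654e-04,  9.91831736e-01,  1.27551830e-01, -2.38628556e-05]), 'contact_force': array([-0.80471425, -0.26021314, -0.33289085]), 'torque': array([ 0.04020106, -0.00882769, -0.02013386]), 'grasp_force': 0.0, 'opening': 1.0005337284095928}
top [[448.68732909   0.         288.10025998]
 [  0.         448.68732909 209.67242246]
 [  0.           0.           1.        ]] [[ 1.74598445e-02  9.82615675e-01 -1.84828539e-01  2.60057416e-01]
 [-9.99846916e-01  1.69482117e-02 -4.34777661e-03  9.08535269e-04]
 [-1.13968023e-03  1.84876156e-01  9.82761165e-01  1.57174646e+00]
 [ 0.00000000e+00  0.00000000e+00  0.00000000e+00
[... 937 characters left out ...]
  0.74415966  1.01349358]
 [ 0.          0.          0.          1.        ]]
box [([240.5, 162.8, 71.6, 60.5], 0.56)]
cover [([335.8, 179.5, 35.9, 40.2], 0.96), ([268.7, 283.7, 61.5, 59.6], 0.76), ([137.8, 256.7, 41.8, 50.0], 0.74), ([215.0, 228.9, 65.4, 40.4], 0.69)]
handle [([220.6, 224.3, 57.6, 45.7], 0.79), ([267.6, 282.0, 58.8, 61.4], 0.75), ([141.5, 252.2, 39.6, 50.9], 0.66), ([332.7, 181.6, 40.0, 36.7], 0.56)]
decanter [([161.5, 300.3, 40.9, 67.0], 0.74), ([215.1, 227.2, 61.5, 46.0], 0.59), ([241.1, 164.0, 74.3, 58.1], 0.35)]
tumbler_a [([210.1, 157.2, 21.6, 31.4], 0.63), ([178.0, 198.4, 20.8, 36.2], 0.57), ([236.6, 165.4, 77.3, 59.3], 0.39)]
book [([300.6, 115.9, 56.4, 45.7], 0.72)]
```

```bash
python3 - <<'E'
import cv2,numpy as np
a=cv2.imread("pics/top0.png")[110:320,120:480];cv2.imwrite("pics/t1.png",cv2.resize(a,(792,462),interpolation=cv2.INTER_CUBIC))
b=cv2.imread("pics/side0.png")[100:380,120:400];cv2.imwrite("pics/s1.png",cv2.resize(b,(600,600),interpolation=cv2.INTER_CUBIC))
E
```

```text
(no output)
```

View pics/t1.png

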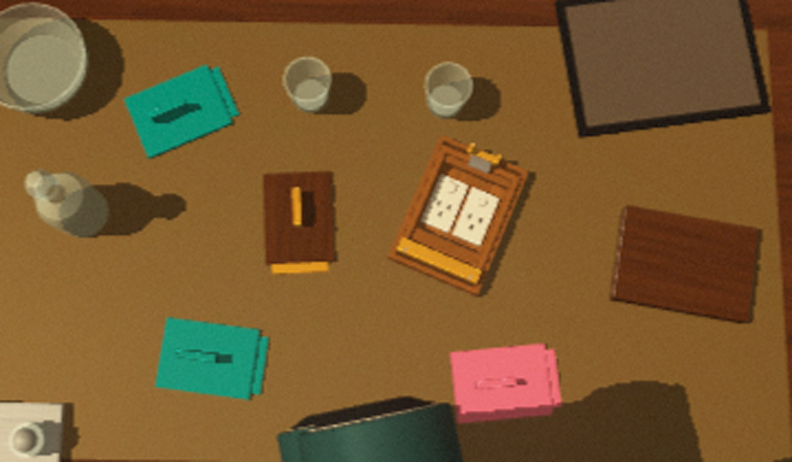

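View pics/s1.png

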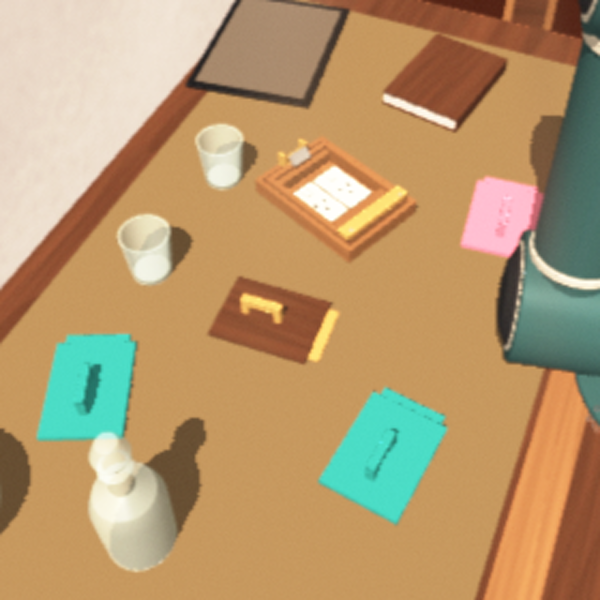

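The dark cover is the one at top px (256,210), in the crop at (300,220). It has a brass lip toward the robot. The look-alikes are turquoise at (206,160) and (215,274), and pink at (350,283). The box is at px about (330,207): ledge at crop (438,260), catch at crop (485,160). The tumblers sit just beyond the catch.

```bash
cat > h.py <<'E'
import numpy as np,cv2
from scipy.spatial.transform import Rotation as R
def rot(q): return R.from_quat([q[1],q[2],q[3],q[0]]).as_matrix()
def tool(s):
    T=np.eye(4);T[:3,:3]=rot(s["ee_rot"]);T[:3,3]=s["tool_pos"];return T
def back(px,z,K,T):
    px=np.atleast_2d(px).astype(float);d=np.c_[(px[:,0]-K[0,2])/K[0,0],-(px[:,1]-K[1,2])/K[1,1],-np.ones(len(px))]@T[:3,:3].T
    o=T[:3,3];return o+d*((np.broadcast_to(z,len(px))-o[2])/d[:,2])[:,None]
def proj(P,K,T):
    c=(np.atleast_2d(P)-T[:3,3])@T[:3,:3];return np.c_[K[0,2]+K[0,0]*c[:,0]/-c[:,2],K[1,2]-K[1,1]*c[:,1]/-c[:,2]]
E
python3 - <<'E'
from h import *
from cell import r
d=r.read_camera("top");K,T=d["intrinsics"],d["cam_to_world"]
f=lambda p:np.array(p)/2.2+[120,110]
C=back(f([(264,172),(333,171),(336,262),(265,265)]),.008,K,T)
B=back(f([(389,257),(480,295),(534,172),(440,140)]),.028,K,T)
for n,P in(("cover",C),("box",B)):
    print(n,P.mean(0).round(3),"sides",[round(np.linalg.norm(P[i]-P[(i+1)%4]),3) for i in range(4)])
    print(P.round(3)[:,:2].tolist())
print(back(f([(272,271),(328,271)]),.004,K,T).round(3), back(f([(296,188),(297,225)]),.04,K,T).round(3))
for n,p in(("tumb",(310,95)),("tumb2",(448,100)),("dec",(85,215))):print(n,back(f([p]),0,K,T).round(3))
w=r.read_camera("wrist");print(w["intrinsics"],w["tool_from_camera"])
E
```

```text
cover [0.556 0.121 0.008] sides [np.float64(0.112), np.float64(0.15), np.float64(0.114), np.float64(0.153)]
[[0.629, 0.181], [0.633, 0.069], [0.484, 0.061], [0.477, 0.174]]
box [ 0.559 -0.137  0.028] sides [np.float64(0.155), np.float64(0.218), np.float64(0.159), np.float64(0.208)]
[[0.49, -0.024], [0.433, -0.167], [0.632, -0.254], [0.683, -0.103]]
[[0.468 0.163 0.004]
 [0.47  0.073 0.004]] [[0.597 0.126 0.04 ]
 [0.537 0.122 0.04 ]]
tumb [[0.764 0.111 0.   ]]
tumb2 [[ 0.759 -0.118  0.   ]]
dec [[0.555 0.47  0.   ]]
[[312.07837575   0.         280.7213305 ]
 [  0.         312.07837575 211.8913841 ]
 [  0.           0.           1.        ]] [[-7.40884527e-04  9.46171938e-01  3.23663582e-01  8.41582176e-02]
 [ 9.99999662e-01  8.15970865e-04 -9.62865772e-05 -1.97247126e-04]
 [-3.55203711e-04  3.23663402e-01 -9.46172223e-01 -1.72580329e-01]
 [ 0.00000000e+00  0.00000000e+00  0.00000000e+00  1.00000000e+00]]
```

```bash
python3 -m inch '[{"rz":0.11},{"rz":0.11},{"rz":0.11},{"rz":0.11},{"rz":0.11},{"rz":0.11},{"dx":1.35,"dy":-3.9},{"dx":1.35,"dy":-3.9}]'
python3 -m inch '[{"dx":1.35,"dy":-3.9},{"dx":1.35,"dy":-3.9},{"dx":1.35,"dy":-3.9},{"dx":1.35,"dy":-3.9},{"dx":1.35,"dy":-3.9},{"dx":1.35,"dy":-3.9},{"dx":1.35,"dy":-3.9},{"dx":1.35,"dy":-3.9}]'
python3 -m inch '[{"dx":1.35,"dy":-3.9},{"dx":1.35,"dy":-3.9},{"dx":1.35,"dy":-3.9},{"dx":1.35,"dy":-3.9},{"dx":1.35,"dy":-3.9},{"dx":1.35,"dy":-3.9},{"dx":0},{"dx":0}]'
python3 - <<'E'
from h import *
from cell import r
s=r.get_state();d=r.read_camera("wrist");print(s["clock"],s["joint_pos"]);cv2.imwrite("pics/w1.png",d["img"][:,:,::-1])
np.savez("w1",K=d["intrinsics"],T=tool(s)@d["tool_from_camera"])
E
```

```text
0.8 [-1.35282194e+00  1.15965270e-01  1.44158615e+00 -6.79026034e-06
  1.58395907e+00 -3.77852468e-02]invalid input
invalid input
invalid input
```

View pics/w1.png

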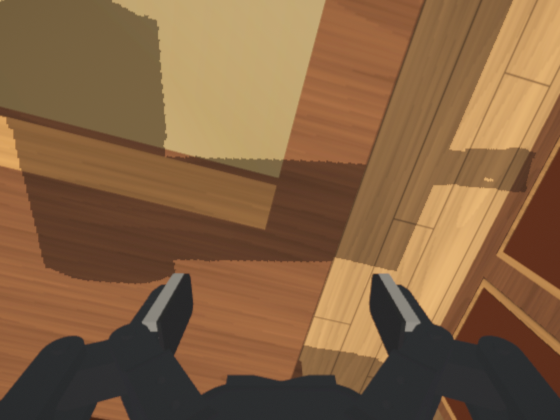

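The moves were refused, and the likely cause is that each row needs all six keys. The picture shows only the start view: fingers and the desk edge.

```bash
python3 -m inch '[{"dx":0,"dy":0,"dz":0,"rx":0,"ry":0,"rz":0.11},{"dx":0,"dy":0,"dz":0,"rx":0,"ry":0,"rz":0.11},{"dx":0,"dy":0,"dz":0,"rx":0,"ry":0,"rz":0.11},{"dx":0,"dy":0,"dz":0,"rx":0,"ry":0,"rz":0.11},{"dx":0,"dy":0,"dz":0,"rx":0,"ry":0,"rz":0.11},{"dx":0,"dy":0,"dz":0,"rx":0,"ry":0,"rz":0.11},{"dx":1.35,"dy":-3.9,"dz":0,"rx":0,"ry":0,"rz":0},{"dx":1.35,"dy":-3.9,"dz":0,"rx":0,"ry":0,"rz":0}]' && python3 -m inch '[{"dx":1.35,"dy":-3.9,"dz":0,"rx":0,"ry":0,"rz":0},{"dx":1.35,"dy":-3.9,"dz":0,"rx":0,"ry":0,"rz":0},{"dx":1.35,"dy":-3.9,"dz":0,"rx":0,"ry":0,"rz":0},{"dx":1.35,"dy":-3.9,"dz":0,"rx":0,"ry":0,"rz":0},{"dx":1.35,"dy":-3.9,"dz":0,"rx":0,"ry":0,"rz":0},{"dx":1.35,"dy":-3.9,"dz":0,"rx":0,"ry":0,"rz":0},{"dx":1.35,"dy":-3.9,"dz":0,"rx":0,"ry":0,"rz":0},{"dx":1.35,"dy":-3.9,"dz":0,"rx":0,"ry":0,"rz":0}]' && python3 -m inch '[{"dx":1.35,"dy":-3.9,"dz":0,"rx":0,"ry":0,"rz":0},{"dx":1.35,"dy":-3.9,"dz":0,"rx":0,"ry":0,"rz":0},{"dx":1.35,"dy":-3.9,"dz":0,"rx":0,"ry":0,"rz":0},{"dx":1.35,"dy":-3.9,"dz":0,"rx":0,"ry":0,"rz":0},{"dx":1.35,"dy":-3.9,"dz":0,"rx":0,"ry":0,"rz":0},{"dx":1.35,"dy":-3.9,"dz":0,"rx":0,"ry":0,"rz":0},{"dx":0,"dy":0,"dz":0,"rx":0,"ry":0,"rz":0},{"dx":0,"dy":0,"dz":0,"rx":0,"ry":0,"rz":0}]'
python3 - <<'E'
from h import *
from cell import r
s=r.get_state();d=r.read_camera("wrist");print(s["clock"],s["joint_pos"]);cv2.imwrite("pics/w2.png",d["img"][:,:,::-1])
np.savez("w2",K=d["intrinsics"],T=tool(s)@d["tool_from_camera"])
E
```

```text
clock: 1.52
tool_pos: [0.2258, -0.5918, 0.201]
ee_rot: [-0.0, 0.979, -0.202, -0.0]
contact_force: [0.9, -0.8, 0.3]
opening: 1.0
grasp_force: 0.0
clock: 2.18
tool_pos: [0.4493, -0.3458, 0.202]
ee_rot: [0.0, 0.98, -0.201, 0.0]
contact_force: [0.9, -1.1, -0.2]
opening: 0.997
grasp_force: 0.0
clock: 2.85
tool_pos: [0.6157, -0.1626, 0.2012]
ee_rot: [-0.0, 0.98, -0.199, -0.0]
contact_force: [-0.7, -0.5, -0.2]
opening: 1.0
grasp_force: 0.0
2.85 [-2.98248271e-01  3.39447111e-02  1.52902136e+00  2.79019696e-05
  1.57943092e+00  1.67381092e+00]
```

View pics/w2.png

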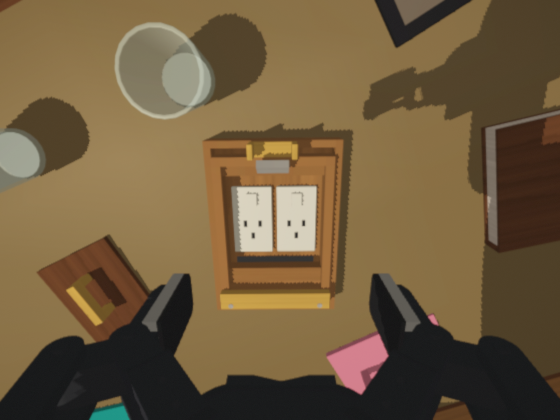

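The box is seen squarely: shell far corners at about (205,141) and (343,139), ledge across rows 292–310, catch at (272,160). I'll enlarge it and measure the corners.

```bash
python3 -c "
import cv2
a=cv2.imread('pics/w2.png')[125:325,190:360];cv2.imwrite('pics/w2c.png',cv2.resize(a,(510,600),interpolation=cv2.INTER_CUBIC))"
```

```text
(no output)
```

View pics/w2c.png

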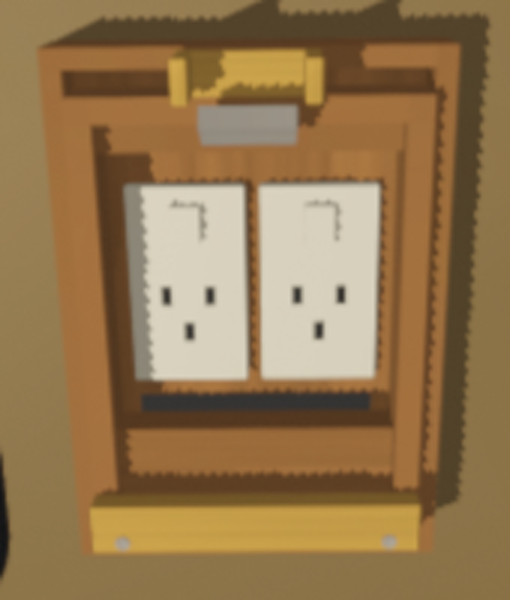

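```bash
cat > fit.py <<'E'
from h import *
from scipy.optimize import least_squares
d=np.load("w2.npz");K,T=d["K"],d["T"]
f=lambda p:np.array(p)/3+[190-.33,125-.33]
S=np.array([(108.5,76.5,28),(108.5,-76.5,28)])/1e3;Sp=f([(38,46),(460,42)])
F=np.array([(-71.5,67.5,53.5),(-71.5,-67.5,53.5),(-93.5,67.5,53.5),(-93.5,-67.5,53.5),(93.5,67.5,44),(93.5,-67.5,44)])/1e3
Fp=f([(91,507),(419,505),(93,552),(419,550),(62,96),(437,93)])
def W(P,v): c,s=np.cos(v[2]),np.sin(v[2]);return P@np.array([[c,s,0],[-s,c,0],[0,0,1]])+[v[0],v[1],0]
def res(v): return np.r_[proj(W(S,v),K,T)-Sp,proj(W(F+[v[3],0,v[4]],v),K,T)-Fp].ravel()
q=least_squares(res,[.559,-.137,-.4,0,0]);print(q.x.round(4));print(q.fun.reshape(-1,2).round(1))
print(np.sqrt(np.diag(np.linalg.inv(q.jac.T@q.jac))).round(4))
E
python3 fit.py
```

```text
[ 0.564  -0.1314 -0.3943 -0.0022 -0.0083]
[[-0.2 -0.1]
 [ 0.2  0.1]
 [-0.5 -0.2]
 [ 0.6 -0.3]
 [ 0.1  0. ]
 [-0.1 -0. ]
 [-0.1  0.2]
 [-0.   0.2]]
[0.0007 0.0005 0.0036 0.0011 0.0015]
```

Residuals are under 1 px. The box is at (0.564,-0.131) with yaw -0.394, and the frame is about 2 mm toward -x and 8 mm low. I'll confirm the frame setting by touch. Next I move over the cover.

```bash
python3 -m inch '[{"dx":0,"dy":0,"dz":0,"rx":0,"ry":0,"rz":-0.112},{"dx":0,"dy":0,"dz":0,"rx":0,"ry":0,"rz":-0.112},{"dx":0,"dy":0,"dz":0,"rx":0,"ry":0,"rz":-0.112},{"dx":0,"dy":0,"dz":0,"rx":0,"ry":0,"rz":-0.112},{"dx":-0.38,"dy":-3.56,"dz":0.75,"rx":0,"ry":0,"rz":0},{"dx":-0.38,"dy":-3.56,"dz":0.75,"rx":0,"ry":0,"rz":0},{"dx":-0.38,"dy":-3.56,"dz":0.75,"rx":0,"ry":0,"rz":0},{"dx":-0.38,"dy":-3.56,"dz":0.75,"rx":0,"ry":0,"rz":0}]' 6 >/dev/null && python3 -m inch '[{"dx":-0.38,"dy":-3.56,"dz":0.75,"rx":0,"ry":0,"rz":0},{"dx":-0.38,"dy":-3.56,"dz":0.75,"rx":0,"ry":0,"rz":0},{"dx":-0.38,"dy":-3.56,"dz":0.75,"rx":0,"ry":0,"rz":0},{"dx":-0.38,"dy":-3.56,"dz":0.75,"rx":0,"ry":0,"rz":0},{"dx":0,"dy":0,"dz":0,"rx":0,"ry":0,"rz":0},{"dx":0,"dy":0,"dz":0,"rx":0,"ry":0,"rz":0},{"dx":0,"dy":0,"dz":0,"rx":0,"ry":0,"rz":0},{"dx":0,"dy":0,"dz":0,"rx":0,"ry":0,"rz":0}]'
python3 - <<'E'
from h import *
from cell import r
s=r.get_state();d=r.read_camera("wrist");print(s["clock"],s["joint_pos"],s["contact_force"]);a=d["img"][:,:,::-1];cv2.imwrite("pics/w3.png",a)
np.savez("w3",K=d["intrinsics"],T=tool(s)@d["tool_from_camera"])
E
```

```text
clock: 4.23
tool_pos: [0.5723, 0.1174, 0.1422]
ee_rot: [0.0, 1.0, 0.021, 0.0]
contact_force: [0.2, 0.4, -0.1]
opening: 0.704
grasp_force: 0.0
4.2333 [ 1.58801199e-01 -5.97995281e-02  1.71760521e+00 -2.85115113e-04
  1.48310131e+00  1.68755154e+00] [ 0.20925674  0.3920004  -0.08151982]
```

View pics/w3.png

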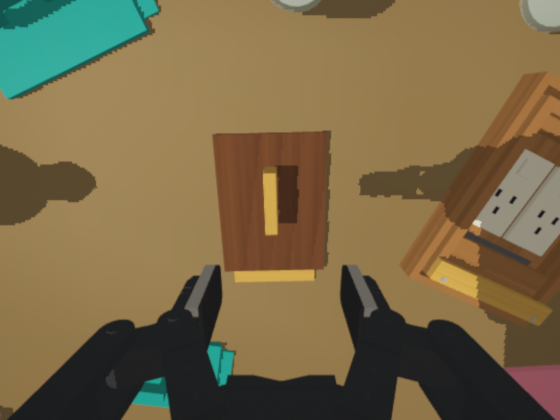

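The wrist view confirms the dark wooden cover with the brass pull: board corners (214,134), (329,131), (323,269), (222,271), pull at (270,200), lip end at row 282.

```bash
python3 - <<'E'
from h import *
from scipy.optimize import least_squares
d=np.load("w3.npz");K,T=d["K"],d["T"]
P=np.array([(82,55,8),(82,-55,8),(-66,-55,8),(-66,55,8),(-82,45,4),(-82,-45,4),(50,6,40),(50,-6,40),(-10,6,40),(-10,-6,40)])/1e3
p=np.array([(214,134),(329,131),(324,269),(222,271),(234,282),(315,281),(263,168),(277,167),(265,236),(278,235)])
def W(v): c,s=np.cos(v[2]),np.sin(v[2]);return P@np.array([[c,s,0],[-s,c,0],[0,0,1]])+[v[0],v[1],0]
q=least_squares(lambda v:(proj(W(v),K,T)-p).ravel(),[.556,.121,.05]);print(q.x.round(4));print(q.fun.reshape(-1,2).round(1).tolist())
v=q.x;h=v[:2]+.02*np.array([np.cos(v[2]),np.sin(v[2])]);print("handle",h)
from cell import r
s=r.get_state();M=rot(s["ee_rot"]);yaw=np.arctan2(M[1,0],M[0,0]);print("yaw",yaw,"rz",-(v[2]-yaw))
print("tool d cm",100*M.T@(np.r_[h,.016]-s["tool_pos"]))
E
```

```text
[0.5502 0.1254 0.0539]
[[-0.9, -1.6], [-0.8, -0.1], [-0.7, -0.4], [2.1, -1.3], [0.5, -1.7], [-1.4, -1.6], [0.6, 3.6], [0.1, 4.4], [0.5, -2.2], [0.1, -1.4]]
handle [0.5701223 0.1264745]
yaw 0.04190141327265187 rz -0.011964411628148874
tool d cm [-0.18691956 -0.91594998 12.61693857]
```

```bash
python3 -m inch '[{"dx":-0.2,"dy":-0.9,"dz":0,"rx":0,"ry":0,"rz":-0.012},{"dx":0,"dy":0,"dz":2.5,"rx":0,"ry":0,"rz":0},{"dx":0,"dy":0,"dz":2.5,"rx":0,"ry":0,"rz":0},{"dx":0,"dy":0,"dz":2.5,"rx":0,"ry":0,"rz":0},{"dx":0,"dy":0,"dz":2.5,"rx":0,"ry":0,"rz":0},{"dx":0,"dy":0,"dz":2.6,"rx":0,"ry":0,"rz":0},{"dx":0,"dy":0,"dz":0,"rx":0,"ry":0,"rz":0},{"dx":0,"dy":0,"dz":0,"rx":0,"ry":0,"rz":0}]' 5 20 && python3 -m inch '[{"dx":0,"dy":0,"dz":0,"rx":0,"ry":0,"rz":0},{"dx":0,"dy":0,"dz":0,"rx":0,"ry":0,"rz":0},{"dx":0,"dy":0,"dz":0,"rx":0,"ry":0,"rz":0},{"dx":0,"dy":0,"dz":0,"rx":0,"ry":0,"rz":0},{"dx":0,"dy":0,"dz":0,"rx":0,"ry":0,"rz":0},{"dx":0,"dy":0,"dz":0,"rx":0,"ry":0,"rz":0},{"dx":0,"dy":0,"dz":0,"rx":0,"ry":0,"rz":0},{"dx":0,"dy":0,"dz":0,"rx":0,"ry":0,"rz":0}]' 0 80
```

```text
clock: 4.95
tool_pos: [0.569, 0.1276, 0.0153]
ee_rot: [0.0, 1.0, 0.028, -0.001]
contact_force: [-0.3, -0.7, 0.9]
opening: 0.584
grasp_force: 0.0
clock: 5.62
tool_pos: [0.5696, 0.1278, 0.0158]
ee_rot: [-0.0, 1.0, 0.028, 0.0]
contact_force: [0.4, -0.0, -0.2]
opening: 0.001
grasp_force: 0.0
```

Nothing was gripped, so I'll look.

```bash
python3 - <<'E'
from h import *
from cell import r
s=r.get_state();d=r.read_camera("wrist");e=r.read_camera("side");t=r.read_camera("top")
a=d["img"][:,:,::-1];b=e["img"][180:300,180:340,::-1];c=t["img"][150:270,200:360,::-1]
cv2.imwrite("pics/w4.png",np.hstack([a[:,80:480],np.vstack([cv2.resize(b,(280,210)),cv2.resize(c,(280,210))])]))
E
```

```text
(no output)
```

View pics/w4.png

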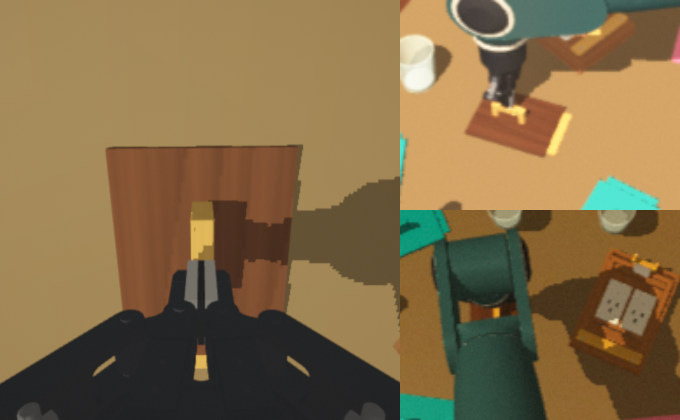

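The pads look shut on the bar, but no grip force is reported. I'll zoom in on the same moment before acting.

```bash
python3 - <<'E'
from h import *
from cell import r
d=r.read_camera("wrist");e=r.read_camera("side");print(r.get_state()["opening"],r.get_state()["grasp_force"],r.get_state()["clock"])
a=d["img"][190:390,220:340,::-1];b=e["img"][190:260,205:275,::-1]
cv2.imwrite("pics/w5.png",np.hstack([cv2.resize(a,(360,600),interpolation=cv2.INTER_CUBIC),cv2.resize(b,(440,600),interpolation=cv2.INTER_CUBIC)]))
E
```

```text
0.0010153196695938903 0.0 5.8667
```

View pics/w5.png

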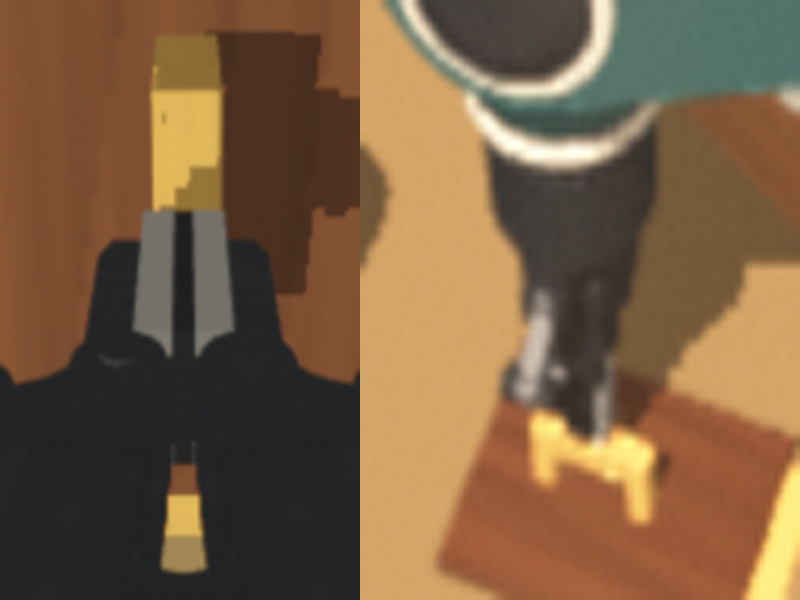

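The wrist view shows the shut fingertips ending above the bar: tip row is about 260, where row 243 would be expected. The real tips seem to sit about 30 mm behind the reported TCP. I'll check by lightly touching the bar's top (z = 40 mm) with the shut fingers.

```bash
python3 -m inch '[{"dx":0,"dy":0,"dz":0.15,"rx":0,"ry":0,"rz":0},{"dx":0,"dy":0,"dz":0.15,"rx":0,"ry":0,"rz":0},{"dx":0,"dy":0,"dz":0.15,"rx":0,"ry":0,"rz":0},{"dx":0,"dy":0,"dz":0.15,"rx":0,"ry":0,"rz":0},{"dx":0,"dy":0,"dz":0,"rx":0,"ry":0,"rz":0},{"dx":0,"dy":0,"dz":0,"rx":0,"ry":0,"rz":0},{"dx":0,"dy":0,"dz":0,"rx":0,"ry":0,"rz":0},{"dx":0,"dy":0,"dz":0,"rx":0,"ry":0,"rz":0}]' 0 20
```

```text
clock: 6.53
tool_pos: [0.5696, 0.1278, 0.0104]
ee_rot: [0.0, 1.0, 0.028, 0.0]
contact_force: [-5.1, -1.3, 10.7]
opening: -0.001
grasp_force: 5.1
```

Contact came at reported z = 10.5 mm on the 40 mm high bar. So the tips are about 29.5 mm behind the reported TCP, which matches the picture. I'll grasp with that offset.

```bash
python3 -m inch '[{"dx":0,"dy":0,"dz":-0.6,"rx":0,"ry":0,"rz":0},{"dx":0,"dy":0,"dz":0,"rx":0,"ry":0,"rz":0},{"dx":0,"dy":0,"dz":0,"rx":0,"ry":0,"rz":0},{"dx":0,"dy":0,"dz":0,"rx":0,"ry":0,"rz":0},{"dx":0,"dy":0,"dz":0,"rx":0,"ry":0,"rz":0},{"dx":0,"dy":0,"dz":0.6,"rx":0,"ry":0,"rz":0},{"dx":0,"dy":0,"dz":0.6,"rx":0,"ry":0,"rz":0},{"dx":0,"dy":0,"dz":0,"rx":0,"ry":0,"rz":0}]' 4 20 && python3 -m inch '[{"dx":0,"dy":0,"dz":0.6,"rx":0,"ry":0,"rz":0},{"dx":0,"dy":0,"dz":0.6,"rx":0,"ry":0,"rz":0},{"dx":0,"dy":0,"dz":0.5,"rx":0,"ry":0,"rz":0},{"dx":0,"dy":0,"dz":0,"rx":0,"ry":0,"rz":0},{"dx":0,"dy":0,"dz":0,"rx":0,"ry":0,"rz":0},{"dx":0,"dy":0,"dz":0,"rx":0,"ry":0,"rz":0},{"dx":0,"dy":0,"dz":0,"rx":0,"ry":0,"rz":0},{"dx":0,"dy":0,"dz":0,"rx":0,"ry":0,"rz":0}]' && python3 -m inch '[{"dx":0,"dy":0,"dz":0,"rx":0,"ry":0,"rz":0},{"dx":0,"dy":0,"dz":0,"rx":0,"ry":0,"rz":0},{"dx":0,"dy":0,"dz":0,"rx":0,"ry":0,"rz":0},{"dx":0,"dy":0,"dz":0,"rx":0,"ry":0,"rz":0},{"dx":0,"dy":0,"dz":0,"rx":0,"ry":0,"rz":0},{"dx":0,"dy":0,"dz":0,"rx":0,"ry":0,"rz":0},{"dx":0,"dy":0,"dz":0,"rx":0,"ry":0,"rz":0},{"dx":0,"dy":0,"dz":0,"rx":0,"ry":0,"rz":0}]' 0 70
```

```text
clock: 7.2
tool_pos: [0.5687, 0.1277, 0.0018]
ee_rot: [0.0, 1.0, 0.028, -0.001]
contact_force: [0.6, -0.0, -1.0]
opening: 0.464
grasp_force: 0.0
clock: 7.87
tool_pos: [0.5698, 0.1278, -0.013]
ee_rot: [-0.0, 1.0, 0.028, 0.0]
contact_force: [-0.3, 0.1, 0.1]
opening: 0.467
grasp_force: 0.0
clock: 8.53
tool_pos: [0.5698, 0.1279, -0.0129]
ee_rot: [-0.0, 1.0, 0.028, 0.0]
contact_force: [-1.2, -0.2, 5.3]
opening: 0.124
grasp_force: 69.1
```

Gripped: opening 10.6 mm, 69 N. I'll lift and turn to the box's yaw, and set up a planner for the lip pose.

```bash
cat > plan.py <<'E'
import sys
from h import *
from cell import r
# cover origin in tool frame (m); tool x = cover x, tool z = -cover z
OFF=np.array([-.0197,0,-.0129]); BOX=np.array([.564,-.1314,0]); BY=-.394
Rz=lambda a:R.from_euler("z",a).as_matrix()
Q=np.diag([1.,-1,-1])
LT=OFF+[-.082,0,0]
def goal(lx,lz,t,ly=0):
    M=Rz(BY)@R.from_euler("y",-t).as_matrix()@Q
    return M,BOX+Rz(BY)@[lx,ly,lz]-M@LT
def now():
    s=r.get_state();M=rot(s["ee_rot"]);l=Rz(BY).T@(s["tool_pos"]+M@LT-BOX);B=Rz(BY).T@M@Q
    print("t %.2f lip mm"%s["clock"],(l*1e3).round(1),"tilt %.3f yaw %.3f roll %.3f"%(np.arcsin(B[2,0]),np.arctan2(B[1,0],B[0,0]),B[2,1]),"F box",(Rz(BY).T@s["contact_force"]).round(1),"T",(Rz(BY).T@s["torque"]).round(2),"op %.3f g %.0f"%(s["opening"],s["grasp_force"]));return s,M
if __name__=="__main__":
    s,M=now();a=[float(x) for x in sys.argv[1:]]
    if a:
        G,p=goal(a[0]/1e3,a[1]/1e3,a[2],a[3]/1e3 if len(a)>3 else 0)
        print("pos",p.round(4),"d cm old axes",(100*M.T@(p-s["tool_pos"])).round(2),"new axes",(100*G.T@(p-s["tool_pos"])).round(2),"rotvec",R.from_matrix(M.T@G).as_rotvec().round(3))
E
python3 -m inch '[{"dx":0,"dy":0,"dz":-2,"rx":0,"ry":0,"rz":0},{"dx":0,"dy":0,"dz":-3.5,"rx":0,"ry":0,"rz":0},{"dx":0,"dy":0,"dz":-3.5,"rx":0,"ry":0,"rz":0},{"dx":0,"dy":0,"dz":-3.5,"rx":0,"ry":0,"rz":0},{"dx":0,"dy":0,"dz":-1.5,"rx":0,"ry":0,"rz":0.112},{"dx":0,"dy":0,"dz":0,"rx":0,"ry":0,"rz":0.112},{"dx":0,"dy":0,"dz":0,"rx":0,"ry":0,"rz":0.112},{"dx":0,"dy":0,"dz":0,"rx":0,"ry":0,"rz":0.112}]' && python3 plan.py -60 90 0.26
```

```text
clock: 9.2
tool_pos: [0.5694, 0.1278, 0.1265]
ee_rot: [0.0, 0.98, -0.198, -0.0]
contact_force: [-0.2, 0.3, -2.6]
opening: 0.124
grasp_force: 68.6
t 9.20 lip mm [-196.2  241.8  139.4] tilt -0.000 yaw -0.004 roll -0.000 F box [-0.3  0.2 -2.6] T [-0.01 -0.03 -0.02] op 0.124 g 69
pos [ 0.6024 -0.1474  0.1037] d cm old axes [13.7  24.09  2.29] new axes [12.56 24.14  5.71] rotvec [ 0.001  0.26  -0.004]
```

```bash
python3 -m inch '[{"dx":1.7,"dy":3.0,"dz":0,"rx":0,"ry":0,"rz":0},{"dx":1.7,"dy":3.0,"dz":0,"rx":0,"ry":0,"rz":0},{"dx":1.7,"dy":3.0,"dz":0,"rx":0,"ry":0,"rz":0},{"dx":1.7,"dy":3.0,"dz":0,"rx":0,"ry":0,"rz":0},{"dx":1.7,"dy":3.0,"dz":0,"rx":0,"ry":0,"rz":0},{"dx":1.7,"dy":3.0,"dz":0,"rx":0,"ry":0,"rz":0},{"dx":1.7,"dy":3.0,"dz":0,"rx":0,"ry":0,"rz":0},{"dx":1.7,"dy":3.0,"dz":0,"rx":0,"ry":0,"rz":0}]' >/dev/null && python3 -m inch '[{"dx":0,"dy":0,"dz":0,"rx":0,"ry":0.087,"rz":-0.004},{"dx":0,"dy":0,"dz":0,"rx":0,"ry":0.087,"rz":0},{"dx":0,"dy":0,"dz":0,"rx":0,"ry":0.086,"rz":0},{"dx":0,"dy":0,"dz":0,"rx":0,"ry":0,"rz":0},{"dx":0,"dy":0,"dz":0,"rx":0,"ry":0,"rz":0},{"dx":0,"dy":0,"dz":0,"rx":0,"ry":0,"rz":0},{"dx":0,"dy":0,"dz":0,"rx":0,"ry":0,"rz":0},{"dx":0,"dy":0,"dz":0,"rx":0,"ry":0,"rz":0}]' >/dev/null && python3 plan.py -64 38 0.26
python3 - <<'E'
from plan import *
s=r.get_state();d=r.read_camera("wrist");e=r.read_camera("side")
np.savez("w6",K=d["intrinsics"],T=tool(s)@d["tool_from_camera"])
a=d["img"][60:360,100:500,::-1];b=e["img"][130:270,200:360,::-1]
cv2.imwrite("pics/w6.png",np.hstack([cv2.resize(a,(400,300)),cv2.resize(b,(400,300))]))
E
```

```text
t 10.53 lip mm [-59.1   1.2 113.1] tilt 0.259 yaw 0.006 roll -0.000 F box [-0.3  0.2 -2.6] T [ 0.03  0.19 -0.07] op 0.124 g 69
pos [ 0.5987 -0.1458  0.0517] d cm old axes [-2.39  0.18  7.12] new axes [-2.4   0.18  7.12] rotvec [-0.001  0.001  0.006]
```

View pics/w6.png

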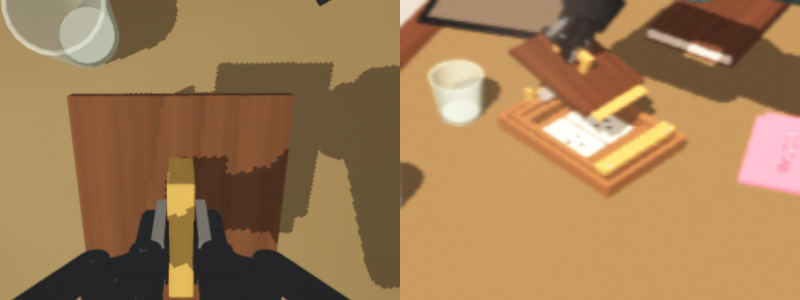

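The cover is held centred and tilted with the lip over the well, and the board edge in tool axes agrees within 1 mm. I'll descend to above the floor.

```bash
python3 -m inch '[{"dx":-0.34,"dy":0.02,"dz":1.0,"rx":0,"ry":0,"rz":0.006},{"dx":-0.34,"dy":0.02,"dz":1.0,"rx":0,"ry":0,"rz":0},{"dx":-0.34,"dy":0.02,"dz":1.0,"rx":0,"ry":0,"rz":0},{"dx":-0.34,"dy":0.02,"dz":1.0,"rx":0,"ry":0,"rz":0},{"dx":-0.34,"dy":0.02,"dz":1.0,"rx":0,"ry":0,"rz":0},{"dx":-0.34,"dy":0.02,"dz":1.0,"rx":0,"ry":0,"rz":0},{"dx":-0.34,"dy":0.02,"dz":1.0,"rx":0,"ry":0,"rz":0},{"dx":0,"dy":0,"dz":0,"rx":0,"ry":0,"rz":0}]' >/dev/null && python3 plan.py && python3 -m inch '[{"dx":0,"dy":0,"dz":0,"rx":0,"ry":0,"rz":0},{"dx":0,"dy":0,"dz":0,"rx":0,"ry":0,"rz":0},{"dx":0,"dy":0,"dz":0,"rx":0,"ry":0,"rz":0},{"dx":0,"dy":0,"dz":0,"rx":0,"ry":0,"rz":0},{"dx":0,"dy":0,"dz":0,"rx":0,"ry":0,"rz":0},{"dx":0,"dy":0,"dz":0,"rx":0,"ry":0,"rz":0},{"dx":0,"dy":0,"dz":0,"rx":0,"ry":0,"rz":0},{"dx":0,"dy":0,"dz":0,"rx":0,"ry":0,"rz":0}]' >/dev/null; python3 plan.py -66 30.5 0.26
```

```text
t 11.30 lip mm [-65.9   0.2  36.6] tilt 0.257 yaw -0.000 roll 0.001 F box [-0.9 -0.5 -3. ] T [0.05 0.25 0.01] op 0.123 g 69
t 11.97 lip mm [-64.5   0.4  39.3] tilt 0.260 yaw -0.000 roll 0.001 F box [ 0.3 -0.5 -2.2] T [-0.04  0.2   0.02] op 0.124 g 69
pos [ 0.5969 -0.1451  0.0442] d cm old axes [-0.37  0.04  0.81] new axes [-0.37  0.04  0.81] rotvec [-0.001 -0.    -0.   ]
```

```bash
python3 -m inch '[{"dx":-0.05,"dy":0,"dz":0.1,"rx":0,"ry":0,"rz":0},{"dx":-0.05,"dy":0,"dz":0.1,"rx":0,"ry":0,"rz":0},{"dx":-0.05,"dy":0,"dz":0.1,"rx":0,"ry":0,"rz":0},{"dx":-0.05,"dy":0,"dz":0.1,"rx":0,"ry":0,"rz":0},{"dx":-0.05,"dy":0,"dz":0.1,"rx":0,"ry":0,"rz":0},{"dx":0,"dy":0,"dz":0,"rx":0,"ry":0,"rz":0},{"dx":0,"dy":0,"dz":0,"rx":0,"ry":0,"rz":0},{"dx":0,"dy":0,"dz":0,"rx":0,"ry":0,"rz":0}]' >/dev/null; python3 plan.py; python3 -m inch '[{"dx":-0.02,"dy":0,"dz":0.06,"rx":0,"ry":0,"rz":0},{"dx":-0.02,"dy":0,"dz":0.06,"rx":0,"ry":0,"rz":0},{"dx":-0.02,"dy":0,"dz":0.06,"rx":0,"ry":0,"rz":0},{"dx":0,"dy":0,"dz":0,"rx":0,"ry":0,"rz":0},{"dx":0,"dy":0,"dz":0,"rx":0,"ry":0,"rz":0},{"dx":0,"dy":0,"dz":0,"rx":0,"ry":0,"rz":0},{"dx":0,"dy":0,"dz":0,"rx":0,"ry":0,"rz":0},{"dx":0,"dy":0,"dz":0,"rx":0,"ry":0,"rz":0}]' >/dev/null; python3 plan.py
```

```text
t 12.63 lip mm [-65.7   0.4  33.8] tilt 0.260 yaw -0.000 roll 0.001 F box [ 0.4  0.3 -1.9] T [-0.03  0.17 -0.05] op 0.125 g 69
t 13.30 lip mm [-65.8   0.4  31.9] tilt 0.260 yaw -0.000 roll 0.001 F box [ 0.1 -0.2 -2.2] T [-0.07  0.17  0.01] op 0.126 g 69
```

```bash
cat > chk.py <<'E'
import sys;from plan import *
s,_=now();f=Rz(BY).T@s["contact_force"]-[0,0,-2.3];sys.exit(int(np.linalg.norm(f)>2.2 or s["torque"].size and abs((Rz(BY).T@s["torque"])[1]-.18)>.2))
E
python3 -m inch '[{"dx":0,"dy":0,"dz":0.03,"rx":0,"ry":0,"rz":0},{"dx":-0.02,"dy":0,"dz":0.03,"rx":0,"ry":0,"rz":0},{"dx":0,"dy":0,"dz":0.03,"rx":0,"ry":0,"rz":0},{"dx":0,"dy":0,"dz":0,"rx":0,"ry":0,"rz":0},{"dx":0,"dy":0,"dz":0,"rx":0,"ry":0,"rz":0},{"dx":0,"dy":0,"dz":0,"rx":0,"ry":0,"rz":0},{"dx":0,"dy":0,"dz":0,"rx":0,"ry":0,"rz":0},{"dx":0,"dy":0,"dz":0,"rx":0,"ry":0,"rz":0}]' >/dev/null; python3 chk.py && python3 -m inch '[{"dx":0,"dy":0,"dz":0.03,"rx":0,"ry":0,"rz":0},{"dx":-0.02,"dy":0,"dz":0.03,"rx":0,"ry":0,"rz":0},{"dx":0,"dy":0,"dz":0.03,"rx":0,"ry":0,"rz":0},{"dx":0,"dy":0,"dz":0,"rx":0,"ry":0,"rz":0},{"dx":0,"dy":0,"dz":0,"rx":0,"ry":0,"rz":0},{"dx":0,"dy":0,"dz":0,"rx":0,"ry":0,"rz":0},{"dx":0,"dy":0,"dz":0,"rx":0,"ry":0,"rz":0},{"dx":0,"dy":0,"dz":0,"rx":0,"ry":0,"rz":0}]' >/dev/null; python3 chk.py && python3 -m inch '[{"dx":0,"dy":0,"dz":0.03,"rx":0,"ry":0,"rz":0},{"dx":-0.02,"dy":0,"dz":0.03,"rx":0,"ry":0,"rz":0},{"dx":0,"dy":0,"dz":0.03,"rx":0,"ry":0,"rz":0},{"dx":0,"dy":0,"dz":0,"rx":0,"ry":0,"rz":0},{"dx":0,"dy":0,"dz":0,"rx":0,"ry":0,"rz":0},{"dx":0,"dy":0,"dz":0,"rx":0,"ry":0,"rz":0},{"dx":0,"dy":0,"dz":0,"rx":0,"ry":0,"rz":0},{"dx":0,"dy":0,"dz":0,"rx":0,"ry":0,"rz":0}]' >/dev/null; python3 chk.py
```

```text
t 13.97 lip mm [-65.8   0.4  31. ] tilt 0.260 yaw -0.000 roll 0.001 F box [ 0.7  0.3 -3.2] T [ 0.07  0.17 -0.03] op 0.124 g 69
t 14.63 lip mm [-65.7   0.4  30.1] tilt 0.260 yaw -0.000 roll 0.001 F box [ 0.1  0.2 -2. ] T [-0.02  0.15  0.07] op 0.119 g 69
t 15.30 lip mm [-65.7   0.4  29.1] tilt 0.260 yaw -0.000 roll 0.001 F box [-0.   0.  -1.3] T [ 0.02  0.18 -0.  ] op 0.128 g 69
```

```bash
python3 -m inch '[{"dx":0,"dy":0,"dz":0.03,"rx":0,"ry":0,"rz":0},{"dx":-0.02,"dy":0,"dz":0.03,"rx":0,"ry":0,"rz":0},{"dx":0,"dy":0,"dz":0.02,"rx":0,"ry":0,"rz":0},{"dx":0,"dy":0,"dz":0,"rx":0,"ry":0,"rz":0},{"dx":0,"dy":0,"dz":0,"rx":0,"ry":0,"rz":0},{"dx":0,"dy":0,"dz":0,"rx":0,"ry":0,"rz":0},{"dx":0,"dy":0,"dz":0,"rx":0,"ry":0,"rz":0},{"dx":0,"dy":0,"dz":0,"rx":0,"ry":0,"rz":0}]' >/dev/null; python3 chk.py && python3 -m inch '[{"dx":0,"dy":0,"dz":0.03,"rx":0,"ry":0,"rz":0},{"dx":-0.02,"dy":0,"dz":0.03,"rx":0,"ry":0,"rz":0},{"dx":0,"dy":0,"dz":0.02,"rx":0,"ry":0,"rz":0},{"dx":0,"dy":0,"dz":0,"rx":0,"ry":0,"rz":0},{"dx":0,"dy":0,"dz":0,"rx":0,"ry":0,"rz":0},{"dx":0,"dy":0,"dz":0,"rx":0,"ry":0,"rz":0},{"dx":0,"dy":0,"dz":0,"rx":0,"ry":0,"rz":0},{"dx":0,"dy":0,"dz":0,"rx":0,"ry":0,"rz":0}]' >/dev/null; python3 chk.py && python3 -m inch '[{"dx":0,"dy":0,"dz":0.03,"rx":0,"ry":0,"rz":0},{"dx":-0.02,"dy":0,"dz":0.03,"rx":0,"ry":0,"rz":0},{"dx":0,"dy":0,"dz":0.02,"rx":0,"ry":0,"rz":0},{"dx":0,"dy":0,"dz":0,"rx":0,"ry":0,"rz":0},{"dx":0,"dy":0,"dz":0,"rx":0,"ry":0,"rz":0},{"dx":0,"dy":0,"dz":0,"rx":0,"ry":0,"rz":0},{"dx":0,"dy":0,"dz":0,"rx":0,"ry":0,"rz":0},{"dx":0,"dy":0,"dz":0,"rx":0,"ry":0,"rz":0}]' >/dev/null; python3 chk.py
```

```text
t 15.97 lip mm [-65.7   0.5  28.3] tilt 0.260 yaw -0.000 roll 0.001 F box [-0.2  0.3 -1.7] T [0.01 0.21 0.02] op 0.119 g 69
t 16.63 lip mm [-65.5   0.5  27.6] tilt 0.260 yaw -0.000 roll 0.001 F box [2.1 0.6 0.2] T [-0.05 -0.02  0.06] op 0.125 g 69
t 16.63 lip mm [-65.5   0.5  27.6] tilt 0.260 yaw -0.000 roll 0.001 F box [2.1 0.6 0.2] T [-0.05 -0.02  0.06] op 0.125 g 69
```

Floor felt at z ≈ 27.8 mm, matching the vision fit (frame about 8 mm low). Now up 1.2 mm and forward under the ledge.

```bash
python3 plan.py -70 29 0.26; python3 plan.py -79 29 0.26
```

```text
t 16.63 lip mm [-65.5   0.5  27.6] tilt 0.260 yaw -0.000 roll 0.001 F box [2.1 0.6 0.2] T [-0.05 -0.02  0.06] op 0.125 g 69
pos [ 0.5932 -0.1435  0.0427] d cm old axes [-0.4   0.04 -0.24] new axes [-0.4   0.04 -0.24] rotvec [-0.001 -0.    -0.   ]
t 16.63 lip mm [-65.5   0.5  27.6] tilt 0.260 yaw -0.000 roll 0.001 F box [2.1 0.6 0.2] T [-0.05 -0.02  0.06] op 0.125 g 69
pos [ 0.5849 -0.1401  0.0427] d cm old axes [-1.27  0.04 -0.48] new axes [-1.27  0.04 -0.48] rotvec [-0.001 -0.    -0.   ]
```

```bash
python3 -m inch '[{"dx":-0.03,"dy":0.02,"dz":-0.14,"rx":0,"ry":0,"rz":0},{"dx":-0.12,"dy":0.02,"dz":-0.03,"rx":0,"ry":0,"rz":0},{"dx":-0.12,"dy":0,"dz":-0.03,"rx":0,"ry":0,"rz":0},{"dx":-0.12,"dy":0,"dz":-0.04,"rx":0,"ry":0,"rz":0},{"dx":0,"dy":0,"dz":0,"rx":0,"ry":0,"rz":0},{"dx":0,"dy":0,"dz":0,"rx":0,"ry":0,"rz":0},{"dx":0,"dy":0,"dz":0,"rx":0,"ry":0,"rz":0},{"dx":0,"dy":0,"dz":0,"rx":0,"ry":0,"rz":0}]' >/dev/null; python3 chk.py && python3 -m inch '[{"dx":-0.1,"dy":0,"dz":-0.02,"rx":0,"ry":0,"rz":0},{"dx":-0.1,"dy":0,"dz":-0.03,"rx":0,"ry":0,"rz":0},{"dx":-0.1,"dy":0,"dz":-0.02,"rx":0,"ry":0,"rz":0},{"dx":-0.1,"dy":0,"dz":-0.03,"rx":0,"ry":0,"rz":0},{"dx":0,"dy":0,"dz":0,"rx":0,"ry":0,"rz":0},{"dx":0,"dy":0,"dz":0,"rx":0,"ry":0,"rz":0},{"dx":0,"dy":0,"dz":0,"rx":0,"ry":0,"rz":0},{"dx":0,"dy":0,"dz":0,"rx":0,"ry":0,"rz":0}]' >/dev/null; python3 chk.py && python3 -m inch '[{"dx":-0.1,"dy":0,"dz":-0.02,"rx":0,"ry":0,"rz":0},{"dx":-0.1,"dy":0,"dz":-0.03,"rx":0,"ry":0,"rz":0},{"dx":-0.1,"dy":0,"dz":-0.02,"rx":0,"ry":0,"rz":0},{"dx":-0.1,"dy":0,"dz":-0.03,"rx":0,"ry":0,"rz":0},{"dx":0,"dy":0,"dz":0,"rx":0,"ry":0,"rz":0},{"dx":0,"dy":0,"dz":0,"rx":0,"ry":0,"rz":0},{"dx":0,"dy":0,"dz":0,"rx":0,"ry":0,"rz":0},{"dx":0,"dy":0,"dz":0,"rx":0,"ry":0,"rz":0}]' >/dev/null; python3 chk.py; python3 plan.py -83 29.2 0.2
```

```text
t 17.30 lip mm [-70.    0.1  28.8] tilt 0.260 yaw -0.000 roll 0.001 F box [-0.9 -0.  -2.4] T [ 0.05  0.21 -0.04] op 0.121 g 69
t 17.97 lip mm [-74.2   0.   28.8] tilt 0.260 yaw -0.000 roll 0.001 F box [-0.  -0.1 -2.5] T [0.04 0.24 0.01] op 0.125 g 69
t 18.63 lip mm [-78.3   0.1  28.7] tilt 0.260 yaw -0.000 roll 0.001 F box [-0.2  0.3 -2.1] T [0.01 0.22 0.01] op 0.123 g 69
t 18.63 lip mm [-78.3   0.1  28.7] tilt 0.260 yaw -0.000 roll 0.001 F box [-0.2  0.3 -2.1] T [0.01 0.22 0.01] op 0.123 g 69
pos [ 0.5818 -0.1388  0.0368] d cm old axes [-0.54  0.01  0.44] new axes [-0.51  0.    0.47] rotvec [-0.001 -0.06  -0.   ]
```

```bash
python3 -m inch '[{"dx":-0.07,"dy":0,"dz":0.075,"rx":0,"ry":-0.01,"rz":0},{"dx":-0.07,"dy":0,"dz":0.075,"rx":0,"ry":-0.01,"rz":0},{"dx":-0.07,"dy":0,"dz":0.075,"rx":0,"ry":-0.01,"rz":0},{"dx":-0.07,"dy":0,"dz":0.075,"rx":0,"ry":-0.01,"rz":0},{"dx":-0.07,"dy":0,"dz":0.075,"rx":0,"ry":-0.01,"rz":0},{"dx":-0.07,"dy":0,"dz":0.075,"rx":0,"ry":-0.01,"rz":0},{"dx":0,"dy":0,"dz":0,"rx":0,"ry":0,"rz":0},{"dx":0,"dy":0,"dz":0,"rx":0,"ry":0,"rz":0}]' >/dev/null; python3 chk.py;  python3 plan.py -86 29 0.2
```

```text
t 19.30 lip mm [-81.9   0.   29.3] tilt 0.200 yaw -0.000 roll 0.001 F box [ 0.6 -0.1 -2.9] T [-0.02  0.11  0.  ] op 0.126 g 69
t 19.30 lip mm [-81.9   0.   29.3] tilt 0.200 yaw -0.000 roll 0.001 F box [ 0.6 -0.1 -2.9] T [-0.02  0.11  0.  ] op 0.126 g 69
pos [ 0.579  -0.1376  0.0366] d cm old axes [-0.4   0.   -0.05] new axes [-0.4   0.   -0.05] rotvec [-0.001  0.    -0.   ]
```

```bash
python3 -m inch '[{"dx":-0.06,"dy":0,"dz":0,"rx":0,"ry":0,"rz":0},{"dx":-0.06,"dy":0,"dz":0,"rx":0,"ry":0,"rz":0},{"dx":-0.06,"dy":0,"dz":0,"rx":0,"ry":0,"rz":0},{"dx":0,"dy":0,"dz":0,"rx":0,"ry":0,"rz":0},{"dx":0,"dy":0,"dz":0,"rx":0,"ry":0,"rz":0},{"dx":0,"dy":0,"dz":0,"rx":0,"ry":0,"rz":0},{"dx":0,"dy":0,"dz":0,"rx":0,"ry":0,"rz":0},{"dx":0,"dy":0,"dz":0,"rx":0,"ry":0,"rz":0}]' >/dev/null; python3 chk.py && python3 -m inch '[{"dx":-0.03,"dy":0,"dz":-0.01,"rx":0,"ry":0,"rz":0},{"dx":-0.03,"dy":0,"dz":0,"rx":0,"ry":0,"rz":0},{"dx":-0.03,"dy":0,"dz":0,"rx":0,"ry":0,"rz":0},{"dx":0,"dy":0,"dz":0,"rx":0,"ry":0,"rz":0},{"dx":0,"dy":0,"dz":0,"rx":0,"ry":0,"rz":0},{"dx":0,"dy":0,"dz":0,"rx":0,"ry":0,"rz":0},{"dx":0,"dy":0,"dz":0,"rx":0,"ry":0,"rz":0},{"dx":0,"dy":0,"dz":0,"rx":0,"ry":0,"rz":0}]' >/dev/null; python3 chk.py && python3 -m inch '[{"dx":-0.03,"dy":0,"dz":-0.01,"rx":0,"ry":0,"rz":0},{"dx":-0.03,"dy":0,"dz":0,"rx":0,"ry":0,"rz":0},{"dx":-0.02,"dy":0,"dz":0,"rx":0,"ry":0,"rz":0},{"dx":0,"dy":0,"dz":0,"rx":0,"ry":0,"rz":0},{"dx":0,"dy":0,"dz":0,"rx":0,"ry":0,"rz":0},{"dx":0,"dy":0,"dz":0,"rx":0,"ry":0,"rz":0},{"dx":0,"dy":0,"dz":0,"rx":0,"ry":0,"rz":0},{"dx":0,"dy":0,"dz":0,"rx":0,"ry":0,"rz":0}]' >/dev/null; python3 chk.py
```

```text
t 19.97 lip mm [-83.7   0.1  29.1] tilt 0.200 yaw -0.000 roll 0.001 F box [ 0.4  0.2 -2.3] T [-0.03  0.18 -0.01] op 0.128 g 69
t 20.63 lip mm [-84.3   0.1  29.2] tilt 0.201 yaw -0.000 roll 0.001 F box [ 4.6 -0.5 -1.1] T [-0.05 -0.72 -0.01] op 0.122 g 69
t 20.63 lip mm [-84.3   0.1  29.2] tilt 0.201 yaw -0.000 roll 0.001 F box [ 4.6 -0.5 -1.1] T [-0.05 -0.72 -0.01] op 0.122 g 69
```

End wall felt at x ≈ -84.2 mm. Ease off 0.7 mm, then swing down about the lip with a firmer grip.

```bash
python3 plan.py -83.4 28.2 0.13
```

```text
t 20.63 lip mm [-84.3   0.1  29.2] tilt 0.201 yaw -0.000 roll 0.001 F box [ 4.6 -0.5 -1.1] T [-0.05 -0.72 -0.01] op 0.122 g 69
pos [ 0.5816 -0.1387  0.0286] d cm old axes [-0.04  0.01  0.83] new axes [0.01 0.01 0.84] rotvec [-0.001 -0.071 -0.   ]
```

```bash
python3 -m inch '[{"dx":0.06,"dy":0,"dz":0.03,"rx":0,"ry":0,"rz":0},{"dx":0,"dy":0,"dz":0.16,"rx":0,"ry":-0.014,"rz":0},{"dx":0,"dy":0,"dz":0.16,"rx":0,"ry":-0.014,"rz":0},{"dx":0,"dy":0,"dz":0.16,"rx":0,"ry":-0.014,"rz":0},{"dx":-0.01,"dy":0,"dz":0.16,"rx":0,"ry":-0.014,"rz":0},{"dx":-0.02,"dy":0,"dz":0.16,"rx":0,"ry":-0.014,"rz":0},{"dx":0,"dy":0,"dz":0,"rx":0,"ry":0,"rz":0},{"dx":0,"dy":0,"dz":0,"rx":0,"ry":0,"rz":0}]' 0 110 >/dev/null; python3 chk.py;  python3 plan.py -83.4 28.0 0.06; python3 plan.py -83.4 28.0 0.0
```

```text
t 21.30 lip mm [-83.2   0.   27.8] tilt 0.129 yaw -0.000 roll 0.001 F box [ 0.2  0.2 -1.7] T [-0.04  0.13  0.02] op 0.109 g 109
t 21.30 lip mm [-83.2   0.   27.8] tilt 0.129 yaw -0.000 roll 0.001 F box [ 0.2  0.2 -1.7] T [-0.04  0.13  0.02] op 0.109 g 109
pos [ 0.5814 -0.1387  0.0212] d cm old axes [-0.14  0.    0.68] new axes [-0.09  0.    0.69] rotvec [-0.001 -0.069 -0.   ]
t 21.30 lip mm [-83.2   0.   27.8] tilt 0.129 yaw -0.000 roll 0.001 F box [ 0.2  0.2 -1.7] T [-0.04  0.13  0.02] op 0.109 g 109
pos [ 0.5809 -0.1384  0.0151] d cm old axes [-0.27  0.    1.28] new axes [-0.11  0.    1.3 ] rotvec [-0.001 -0.129 -0.   ]
```

```bash
python3 -m inch '[{"dx":-0.02,"dy":0,"dz":0.12,"rx":0,"ry":-0.012,"rz":0},{"dx":-0.01,"dy":0,"dz":0.12,"rx":0,"ry":-0.012,"rz":0},{"dx":-0.01,"dy":0,"dz":0.12,"rx":0,"ry":-0.012,"rz":0},{"dx":0,"dy":0,"dz":0,"rx":0,"ry":0,"rz":0},{"dx":0,"dy":0,"dz":0,"rx":0,"ry":0,"rz":0},{"dx":0,"dy":0,"dz":0,"rx":0,"ry":0,"rz":0},{"dx":0,"dy":0,"dz":0,"rx":0,"ry":0,"rz":0},{"dx":0,"dy":0,"dz":0,"rx":0,"ry":0,"rz":0}]' >/dev/null; python3 plan.py;python3 -m inch '[{"dx":-0.01,"dy":0,"dz":0.1,"rx":0,"ry":-0.01,"rz":0},{"dx":-0.01,"dy":0,"dz":0.1,"rx":0,"ry":-0.01,"rz":0},{"dx":0,"dy":0,"dz":0,"rx":0,"ry":0,"rz":0},{"dx":0,"dy":0,"dz":0,"rx":0,"ry":0,"rz":0},{"dx":0,"dy":0,"dz":0,"rx":0,"ry":0,"rz":0},{"dx":0,"dy":0,"dz":0,"rx":0,"ry":0,"rz":0},{"dx":0,"dy":0,"dz":0,"rx":0,"ry":0,"rz":0},{"dx":0,"dy":0,"dz":0,"rx":0,"ry":0,"rz":0}]' >/dev/null; python3 plan.py -83.4 28.0 0.0
```

```text
t 21.97 lip mm [-83.1   0.1  28.2] tilt 0.094 yaw -0.000 roll 0.001 F box [-1.5  1.1  2.5] T [-0.01  0.14  0.04] op 0.114 g 110
t 22.63 lip mm [-83.3   0.   27.9] tilt 0.073 yaw -0.000 roll 0.001 F box [-2.   0.2 -1.7] T [-0.05  0.59  0.01] op 0.115 g 109
pos [ 0.5809 -0.1384  0.0151] d cm old axes [-0.13  0.    0.73] new axes [-0.07  0.    0.74] rotvec [-0.001 -0.073 -0.   ]
```

```bash
python3 -m inch '[{"dx":-0.01,"dy":0,"dz":0.12,"rx":0,"ry":-0.012,"rz":0},{"dx":-0.01,"dy":0,"dz":0.12,"rx":0,"ry":-0.012,"rz":0},{"dx":0,"dy":0,"dz":0,"rx":0,"ry":0,"rz":0},{"dx":0,"dy":0,"dz":0,"rx":0,"ry":0,"rz":0},{"dx":0,"dy":0,"dz":0,"rx":0,"ry":0,"rz":0},{"dx":0,"dy":0,"dz":0,"rx":0,"ry":0,"rz":0},{"dx":0,"dy":0,"dz":0,"rx":0,"ry":0,"rz":0},{"dx":0,"dy":0,"dz":0,"rx":0,"ry":0,"rz":0}]' >/dev/null; python3 plan.py;python3 -m inch '[{"dx":-0.01,"dy":0,"dz":0.1,"rx":0,"ry":-0.01,"rz":0},{"dx":-0.01,"dy":0,"dz":0.1,"rx":0,"ry":-0.01,"rz":0},{"dx":0,"dy":0,"dz":0,"rx":0,"ry":0,"rz":0},{"dx":0,"dy":0,"dz":0,"rx":0,"ry":0,"rz":0},{"dx":0,"dy":0,"dz":0,"rx":0,"ry":0,"rz":0},{"dx":0,"dy":0,"dz":0,"rx":0,"ry":0,"rz":0},{"dx":0,"dy":0,"dz":0,"rx":0,"ry":0,"rz":0},{"dx":0,"dy":0,"dz":0,"rx":0,"ry":0,"rz":0}]' >/dev/null; python3 plan.py -83.4 28.0 0.0
```

```text
t 23.30 lip mm [-83.    0.   28.2] tilt 0.050 yaw -0.000 roll 0.001 F box [-2.4 -0.2 -2. ] T [-0.06  0.52  0.03] op 0.121 g 109
t 23.97 lip mm [-82.9   0.1  28.2] tilt 0.030 yaw -0.000 roll 0.001 F box [-4.2  0.1 -1.1] T [-0.02  0.54 -0.03] op 0.114 g 109
pos [ 0.5809 -0.1384  0.0151] d cm old axes [-0.09  0.01  0.33] new axes [-0.08  0.01  0.33] rotvec [-0.001 -0.03   0.   ]
```

```bash
python3 -m inch '[{"dx":-0.02,"dy":0,"dz":0.1,"rx":0,"ry":-0.01,"rz":0},{"dx":-0.02,"dy":0,"dz":0.1,"rx":0,"ry":-0.01,"rz":0},{"dx":0,"dy":0,"dz":0,"rx":0,"ry":0,"rz":0},{"dx":0,"dy":0,"dz":0,"rx":0,"ry":0,"rz":0},{"dx":0,"dy":0,"dz":0,"rx":0,"ry":0,"rz":0},{"dx":0,"dy":0,"dz":0,"rx":0,"ry":0,"rz":0},{"dx":0,"dy":0,"dz":0,"rx":0,"ry":0,"rz":0},{"dx":0,"dy":0,"dz":0,"rx":0,"ry":0,"rz":0}]' >/dev/null; python3 plan.py;python3 -m inch '[{"dx":0,"dy":0,"dz":0.06,"rx":0,"ry":-0.005,"rz":0},{"dx":0,"dy":0,"dz":0.06,"rx":0,"ry":-0.005,"rz":0},{"dx":0,"dy":0,"dz":0,"rx":0,"ry":0,"rz":0},{"dx":0,"dy":0,"dz":0,"rx":0,"ry":0,"rz":0},{"dx":0,"dy":0,"dz":0,"rx":0,"ry":0,"rz":0},{"dx":0,"dy":0,"dz":0,"rx":0,"ry":0,"rz":0},{"dx":0,"dy":0,"dz":0,"rx":0,"ry":0,"rz":0},{"dx":0,"dy":0,"dz":0,"rx":0,"ry":0,"rz":0}]' >/dev/null; python3 plan.py
```

```text
t 24.63 lip mm [-83.    0.1  28.3] tilt 0.010 yaw -0.000 roll 0.001 F box [-0.2  1.5 -2.8] T [-0.02  0.1  -0.02] op 0.119 g 109
t 25.30 lip mm [-82.9   0.1  28.1] tilt 0.000 yaw -0.000 roll 0.001 F box [-0.7 -0.3 -2.9] T [-0.02 -0.07  0.03] op 0.114 g 109
```

The catch force has vanished, so it has snapped over. Settle down the last half millimetre, then release.

```bash
python3 -m inch '[{"dx":0,"dy":0,"dz":0.03,"rx":0,"ry":-0.001,"rz":0},{"dx":0,"dy":0,"dz":0.02,"rx":0,"ry":0,"rz":0},{"dx":0,"dy":0,"dz":0,"rx":0,"ry":0,"rz":0},{"dx":0,"dy":0,"dz":0,"rx":0,"ry":0,"rz":0},{"dx":0,"dy":0,"dz":0,"rx":0,"ry":0,"rz":0},{"dx":0,"dy":0,"dz":0,"rx":0,"ry":0,"rz":0},{"dx":0,"dy":0,"dz":0,"rx":0,"ry":0,"rz":0},{"dx":0,"dy":0,"dz":0,"rx":0,"ry":0,"rz":0}]' >/dev/null; python3 plan.py; python3 -m inch '[{"dx":0,"dy":0,"dz":0,"rx":0,"ry":0,"rz":0},{"dx":0,"dy":0,"dz":0,"rx":0,"ry":0,"rz":0},{"dx":0,"dy":0,"dz":0,"rx":0,"ry":0,"rz":0},{"dx":0,"dy":0,"dz":0,"rx":0,"ry":0,"rz":0},{"dx":0,"dy":0,"dz":0,"rx":0,"ry":0,"rz":0},{"dx":0,"dy":0,"dz":-1,"rx":0,"ry":0,"rz":0},{"dx":0,"dy":0,"dz":-3,"rx":0,"ry":0,"rz":0},{"dx":0,"dy":0,"dz":-3,"rx":0,"ry":0,"rz":0}]' 4 20; python3 -m inch '[{"dx":0,"dy":0,"dz":-3,"rx":0,"ry":0,"rz":0},{"dx":0,"dy":0,"dz":-3,"rx":0,"ry":0,"rz":0},{"dx":0,"dy":0,"dz":-3,"rx":0,"ry":0,"rz":0},{"dx":0,"dy":0,"dz":0,"rx":0,"ry":0,"rz":0},{"dx":0,"dy":0,"dz":0,"rx":0,"ry":0,"rz":0},{"dx":0,"dy":0,"dz":0,"rx":0,"ry":0,"rz":0},{"dx":0,"dy":0,"dz":0,"rx":0,"ry":0,"rz":0},{"dx":0,"dy":0,"dz":0,"rx":0,"ry":0,"rz":0}]'
python3 - <<'E'
from plan import *
s=r.get_state();d=r.read_camera("wrist");np.savez("w7",K=d["intrinsics"],T=tool(s)@d["tool_from_camera"])
a=d["img"][:,:,::-1];cv2.imwrite("pics/w7.png",np.ascontiguousarray(cv2.resize(a[100:340,160:400],(600,600),interpolation=cv2.INTER_CUBIC)))
E
```

```text
t 25.97 lip mm [-82.8   0.1  27.9] tilt -0.001 yaw 0.000 roll 0.001 F box [-1.1  0.7  2.4] T [0.06 0.25 0.01] op 0.117 g 110
clock: 26.63
tool_pos: [0.5807, -0.1385, 0.0851]
ee_rot: [-0.001, 0.981, -0.196, -0.002]
contact_force: [-0.1, -0.6, 1.2]
opening: 0.474
grasp_force: 0.0
clock: 27.3
tool_pos: [0.5811, -0.1387, 0.1735]
ee_rot: [-0.001, 0.981, -0.196, -0.001]
contact_force: [-0.3, -0.6, 0.7]
opening: 0.466
grasp_force: 0.0
```

View pics/w7.png

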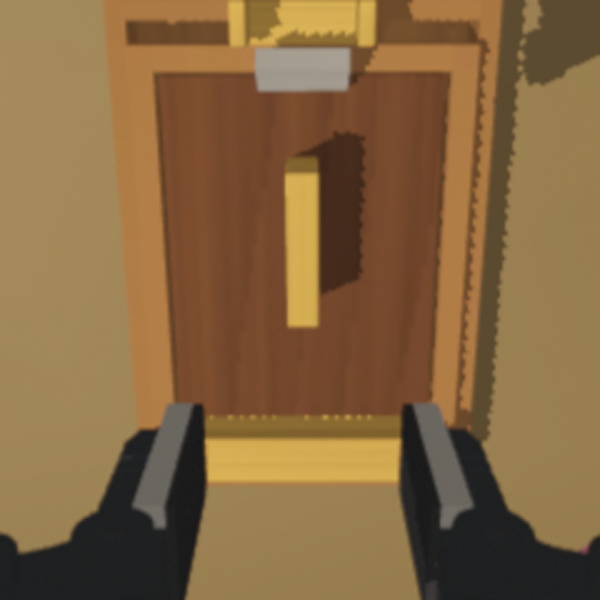

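The cover lies square in the well. The catch nose overlaps its far edge at (303,85), the lip is hidden under the ledge at rows 420–480, and the fingers are clear. I'm handing in.

```bash
python3 -c "
from cell import r
print(r.close_job())"
```

```text
the job is handed in; nothing more can be done
None
```

The cover is hooked under the ledge, pressed past the catch, lying flat and released; I handed the job in at about 27 s, and no verdict came back.

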